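# Turn a driver board end for end in the board holder

### The arm

A 7-joint arm with a two-finger parallel gripper is mounted at the origin on the work surface. World frame = base frame: x ahead of the robot, y to its left, z up, the work surface at z = 0. Lengths are in m, angles in rad, forces in N, time in s.
With the tool pointing down it reaches from about 0.4 to 0.875 m from the base axis. Payload 19.3 kg.
Tool frame: the origin (TCP) lies where the fingers leave the gripper's body, on its centre line; the fingertips stand bot.tip_reach ahead of it and the grasp point (between the pads) lies 54 mm ahead of it (bot.tip_reach is the distance from the TCP to the fingertips, in m); z points along the fingers, y is the line along which they close (so a half turn about z gives the same grasp; the last joint's range is limited). The gripper opens to 85 mm and grips with 20 to 120 N. Pads are 22 mm wide; open, the fingers measure 114 mm over their backs; the gripper's body (76 mm by 85 mm) begins 54 mm behind the grasp point. The pads swing forward as they close: fully open they stand 13 mm farther back than shut.
Start: joints at [1.031, 0.521, -0.036, 1.599, 0.021, 1.021, -0.113], TCP at [0.283, -0.557, 0.304] pointing down, gripper open.
Joint ranges: [-2.91, 2.91], [-0.3, 2.13], [-1.5, 1.42], [0.17, 2.43], [-1.26, 4.41], [0.16, 1.93], [-2.52, 2.52]. Speed limits (rad/s): [1.89, 1.89, 2.39, 2.39, 3.01, 3.01, 3.01].

### API

Orientations are given as [roll, pitch, yaw] about the fixed x, y, z axes, in that order (R = Rz(yaw) Ry(pitch) Rx(roll)).
In Python, from workcell import bot gives the robot as it stands. The module is installed in compiled form; this text tells all that it offers.
- The arm moves only by the shell command python3 -m jog 'ROWS' [FORCE]. ROWS is JSON, a list that holds one entry, the list of rows, each a list of 7 numbers: the shift along the tool's x, y, z in mm, then the turn, a rotation vector about the tool's x, y, z in rad, then the opening, from 0 (shut) to 1 (fully open). In form: [[[tx, ty, tz, wx, wy, wz, fingers], ...]]. A call has 1 to 5 rows; each row shifts and turns the commanded pose from where the row before left it, along the tool's axes as they then stand; what a row does not reach is not made up. A row lasts 1/10 s, in which the tool goes at most 50 mm and 8.59 degrees, less where a joint would pass 70% of its speed; a pose out of reach is approached as far as the arm can. A call is refused whole if a number of a shift passes 50 or a number of a turn 0.15, either way. A call with a gripper value outside its range is refused whole. The fingers move at their own pace and stop on an object; FORCE is the grip in N (left out, the last holds). Time passes only in rows, so rows that do not move let the fingers close. It gives the time, the measured TCP pose, the force, the opening and the grip force at its end, in the units of the state.
- bot.observe(): the state, without advancing time (a new reading comes with each control period).
- bot.grab_frame(name): name is "side" or "top"; returns a dict with "img" (480x640x3 uint8, red, green, blue), "intrinsics" (3x3 intrinsics, pixels), "R" (3x3) and "t" (3): a world point X has camera coordinates R X + t. Camera axes: x right, y down, z forward; pixel columns grow to the right and rows downward; lengths in m; the calibration is good to about 2 mm. A picture is of the moment at which its call begins. There is no depth.
- bot.job_done(): hands the job in; it is judged then, once.
Trained networks look in a picture, given as the dict that the camera call returned (one of the last four; its "shot" number tells which), for a name from the list of things; names that differ only in an ending like _2 or _b are one class to them, and where a whole thing is asked for, a point or a joint stands for the part that bears it (a point fixed in the world has none). Each returns a list of dicts, best first, with "conf" (0 to 1); they miss things now and then, are a little off and sometimes report something else, mostly with a low value. They report only what shows in the picture. A call takes as long as a camera call.
- bot.trace(query, picture): "region" (480x640 bool, what is visible of it).
- bot.spot_point(query, picture): "xyz" ([x, y, z] in m, in world coordinates, good to about 4 mm: a listed point, or the origin of a listed thing).
The state is a dict: "clock": time; "qpos": joint angles; "qd": joint speeds; "joint_efforts": joint torques, N m; "position": TCP position; "tool_rot": TCP orientation; "force": force on the tool from outside, world axes, zero at the start; "moment": the same for the moment, N m; "grip_width": finger opening in m; "finger_force": force on a finger pad.
Only numpy, scipy, OpenCV 4.12 (cv2) and the standard library are available. Lean on these libraries where they do the work, as an engineer would, in place of code of your own. Each camera call takes 0.05 s, during which the arm holds its last target. There are 200 camera calls.

### The job

The gold-contact end of the green board is finished; turn the board end for end in its holder so that the white plug end hangs free for soldering. Lift the clamp bar by its red grip, slide the board out from under the bar and the lip of the end stop, put it down on the mat to take it by its other end, then, with the bar still up, slide the gold end in between the guides and under the lip until it is fully home against the stop, and press the clamp bar down firmly on the board. Do not drop the board or disturb the other things on the bench.

Things in the scene. Friction and masses are not known exactly. Their poses are not given: they have to be found in the camera images.
- holder: Board holder, fixed: blue foot 135 x 140 x 10 mm (holder x -58 to 77 mm), a column, and a flat aluminium bed 84 mm wide, 38 mm above its underside, on which the board lies. Origin: at the underside (z = 0.002, on the 2 mm mat), on the bed's centre line; z up. Boards slide in along its +x, out along its -x. Below the board in front of the foot there is only the mat.
- bed_front (a point): Middle of the bed's front top edge, holder (-45, 0, 38) mm. From it the bed runs 95 mm to the stop; its first 20 mm are open at the sides. Then come two aluminium side guides (holder x -10 to 62 mm, tops 6 mm above the bed, inner faces at y = +-31.7 mm, so 63.4 mm apart) with flared mouths from x = -24 mm.
- stop_face (a point): Foot of the dark steel end stop's face, middle, at bed level: holder (50, 0, 38) mm. A lip on the stop reaches 12 mm out over the board's end (holder x 38 to 50 mm), its underside 11.5 mm above the bed: there the 8 mm board can only be slid in and out, not lifted.
- clamp (a joint): Angle (rad) of the clamp bar, 20 x 10 mm aluminium, across the board 45 mm in front of the stop, with a rubber pad 18 x 46 mm beneath. 0: down, pad resting on the board; grows as the red end is lifted, to 1.6 (just past upright); with no board it can sink to -0.1. The hinge is stiff (friction about 0.25 N m, so 2 to 3 N at the red grip): the bar stays wherever it is left.
- clamp_grip (a point): Centre of the red grip at the bar's free end, 118 mm from the hinge axis: 24 mm wide along the hinge axis, 40 mm long along the bar, 15 mm thick. Bar down: at holder (5, 70, 55) mm, in free air beside the bed (at most the 10 mm foot beneath). Pinched across its 24 mm width it can turn between the fingers as the bar swings.
- clamp_hinge (a point): Middle of the bar's hinge axis, holder (5, -48, 55) mm; the axis is parallel to holder x. The red end rises from the holder's +y side and swings over towards the hinge at -y. The blue hinge ears reach 64 mm above the holder's underside.
- board: Loose board, 160 x 60 x 8 mm, 0.11 to 0.18 kg: green circuit board on an aluminium plate of equal outline; parts on top up to 11 mm high, none within 4 mm of the long edges. Origin: centre of its underside; z up; x along its length to the gold end. Start: in the holder, plug end at the stop, gold end 65 mm out over the bed's front, x towards holder -x. Taken across its 60 mm width.
- gold_end (a point): Middle of the board's end face that carries the row of gold contacts, at board (80, 0, 4) mm.
- plug_end (a point): Middle of the board's other end face, near the white plug, at board (-80, 0, 4) mm.
- multimeter: Bystander: red and grey multimeter lying on its back, 150 x 75 x 40 mm; origin: centre of its underside.
- screwdriver: Bystander: screwdriver lying on the mat near the robot, along its own x; about 200 mm long.
- brush: Bystander: cleaning brush lying on the mat, along its own x; 160 mm long.
- solder_reel: Bystander: reel of solder standing on its flange, diameter 54 mm, 42 mm high; origin: centre of its underside.
- flux_jar: Bystander: amber flux jar with black cap, diameter 48 mm, 45 mm high; origin: centre of its underside.
- screw_dish: Bystander: small steel dish, diameter 68 mm, 22 mm high; origin: centre of its underside.
- donor_board: Bystander: blue scrap board with a finned heat sink lying on the mat, 105 x 70 x 28 mm; origin: centre of its underside.

How it is judged:
By the outcome, as a careful person would: the job done as asked, in the order asked, and still so for the second after the job is handed in, with the robot touching nothing.
It also fails if it takes over 72 s, if anything falls off the work surface, if the arm or the gripper's body presses on something with over 40 N, if the wrist force passes 120 N, or if a joint passes its speed limit or range.

## Working session

There is one attempt and no reset: what is moved stays moved. The work goes in short steps, Python scripts to look and compute and a shell command to move; the robot and the scene stay as the last step left them, time stands still between calls to the robot, and variables do not carry over. Pictures are saved under pics/ and viewed, at most 10 in all, crops included, and the job is handed in when it is done.

```bash
mkdir -p pics; cat > h.py <<'E'
import numpy as np, cv2
from workcell import bot
from scipy.spatial.transform import Rotation as Ro
def pic(cam,name=None):
    p=bot.grab_frame(cam)
    if name: cv2.imwrite(f'pics/{name}.png',p['img'][:,:,::-1])
    return p
def st():
    s=bot.observe(); print({k:np.round(s[k],3).tolist() for k in('clock','qpos','position','tool_rot','force','grip_width','finger_force')})
    return s
def proj(p,X):
    c=p['R']@np.array(X)+p['t']; u=p['intrinsics']@c; return u[:2]/u[2]
def ray(p,uv,z):
    d=p['R'].T@np.linalg.inv(p['intrinsics'])@np.array([uv[0],uv[1],1.]); o=-p['R'].T@p['t']
    return o+d*(z-o[2])/d[2]
E
python3 - <<'E'
from h import *
st(); print(bot.tip_reach)
for cam in('top','side'):
    p=pic(cam,cam+'0'); print(cam,(-p['R'].T@p['t']).round(3))
    for n in['holder','bed_front','stop_face','clamp_grip','clamp_hinge','board','gold_end','plug_end','multimeter','screwdriver','brush','solder_reel','flux_jar','screw_dish','donor_board']:
        r=bot.spot_point(n,p)
        print(n,[(np.round(a['xyz'],3).tolist(),round(a['conf'],2)) for a in r[:2]])
E
```

```text
{'clock': 0.0, 'qpos': [1.031, 0.522, -0.036, 1.6, 0.021, 1.021, -0.113], 'position': [0.283, -0.557, 0.303], 'tool_rot': [-3.14, 0.0, 0.47], 'force': [0.366, -0.005, -0.204], 'grip_width': 0.086, 'finger_force': 0.0}
0.0726
top [0.483 0.014 1.369]
holder [([0.569, 0.149, 0.006], 0.82)]
bed_front [([0.577, 0.105, 0.042], 0.65), ([0.568, 0.148, 0.003], 0.62)]
stop_face [([0.551, 0.19, 0.037], 0.81)]
clamp_grip [([0.498, 0.131, 0.055], 0.56), ([0.615, 0.45, 0.001], 0.16)]
clamp_hinge [([0.612, 0.166, 0.056], 0.76)]
board [([0.577, 0.116, 0.039], 0.7)]
gold_end [([0.6, 0.046, 0.046], 0.8)]
plug_end [([0.551, 0.192, 0.047], 0.93), ([0.567, 0.147, 0.002], 0.36)]
multimeter [([0.402, -0.104, 0.005], 0.73), ([0.609, -0.397, 0.006], 0.71)]
screwdriver [([0.401, -0.107, 0.003], 0.67), ([0.576, 0.119, 0.039], 0.65)]
brush [([0.403, 0.426, 0.002], 0.62)]
solder_reel [([0.756, -0.062, 0.003], 0.57)]
flux_jar []
screw_dish [([0.393, -0.336, 0.002], 0.91)]
donor_board [([0.613, 0.452, -0.001], 0.77), ([0.6, 0.044, 0.045], 0.46)]
side [0.321 0.927 0.87 ]
holder [([0.571, 0.149, -0.001], 0.76)]
bed_front [([0.582, 0.103, 0.037], 0.89)]
stop_face [([0.549, 0.194, 0.038], 0.8)]
clamp_grip [([0.496, 0.131, 0.056], 0.79)]
clamp_hinge [([0.607, 0.165, 0.056], 0.91)]
board [([0.581, 0.115, 0.043], 0.86)]
gold_end [([0.599, 0.04, 0.045], 0.81)]
plug_end [([0.555, 0.196, 0.047], 0.65)]
multimeter [([0.61, -0.396, -0.001], 0.82)]
screwdriver [([0.398, -0.112, 0.0], 0.74), ([0.599, 0.039, 0.046], 0.16)]
brush [([0.407, 0.432, 0.005], 0.93)]
solder_reel [([0.755, -0.063, 0.001], 0.85), ([0.571, 0.147, 0.002], 0.17)]
flux_jar [([0.576, 0.116, 0.042], 0.66), ([0.755, -0.232, 0.001], 0.58)]
screw_dish [([0.387, -0.331, 0.004], 0.72)]
donor_board [([0.615, 0.45, -0.002], 0.87), ([0.57, 0.147, 0.002], 0.32)]
```

View pics/top0.png

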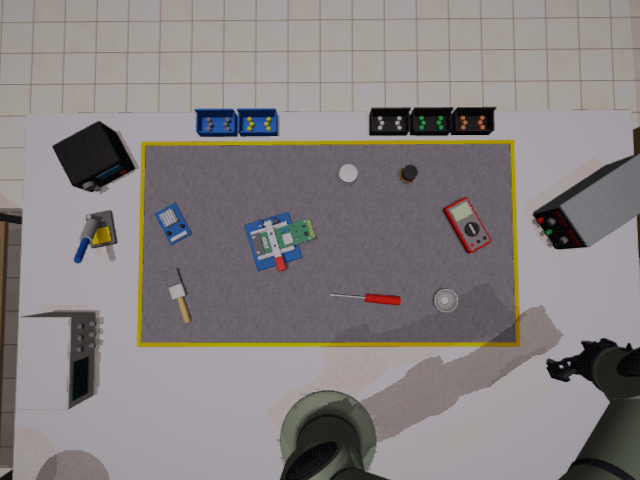

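```bash
python3 - <<'E'
from h import *
from scipy.optimize import least_squares
# pose fit from spotted points: holder frame pts -> world
H=[((0,0,0),[(.569,.149),(.571,.149)]),((-45,0,0),[(.577,.105),(.582,.103)]),((50,0,0),[(.551,.19),(.549,.194)]),((5,70,0),[(.498,.131),(.496,.131)]),((5,-48,0),[(.612,.166),(.607,.165)]),((-110,0,0),[(.6,.046),(.599,.04)]),((-30,0,0),[(.577,.116),(.581,.115)]),((50,0,0),[(.551,.192),(.555,.196)])]
A=[];B=[]
for a,bs in H:
    for b in bs:A.append(np.array(a[:2])/1e3);B.append(b)
A=np.array(A);B=np.array(B)
f=lambda v:((A@np.array([[np.cos(v[2]),np.sin(v[2])],[-np.sin(v[2]),np.cos(v[2])]])+v[:2])-B).ravel()
r=least_squares(f,[.57,.149,1.9]);print(r.x,np.abs(r.fun).max(),r.fun.std())
E
```

```text
[0.56697803 0.14651777 1.87756714] 0.004962512908433525 0.0023998053577790122
```

The top view shows the holder at about (275,240), the red grip at (280,265) to the near side, and the gold end at (310,230). The mat to its right is clear out to the screwdriver (365,298) and the reel (348,173). I'll move to the grip.

```bash
cat > go.py <<'E'
# usage: go.py H hx hy z yaw | W x y z yaw  -> delta in current tool axes (mm), turn (rad). z is TCP world z
import sys; from h import *
import os,json
HP=json.load(open('hp.json')) if os.path.exists('hp.json') else [.567,.1465,1.8776]
s=bot.observe(); m=sys.argv[1]; a=list(map(float,sys.argv[2:6]))
def h2w(x,y):
    c,d=np.cos(HP[2]),np.sin(HP[2]); return [HP[0]+c*x-d*y,HP[1]+d*x+c*y]
if m=='H': xy=h2w(a[0]/1e3,a[1]/1e3)
else: xy=a[:2]
R=Ro.from_euler('xyz',s['tool_rot']); T=Ro.from_euler('xyz',[np.pi,0,a[3]])
d=np.array([*xy,a[2]])-s['position']
p=np.array(s['position'][:2])-HP[:2];c,e=np.cos(HP[2]),np.sin(HP[2])
print('shift',(R.inv().apply(d)*1e3).round(1),'turn',(R.inv()*T).as_rotvec().round(3),'| pos',np.round(s['position'],4),'rpy',np.round(s['tool_rot'],3),'holderxy',((c*p[0]+e*p[1])*1e3).round(1),((-e*p[0]+c*p[1])*1e3).round(1),'F',np.round(s['force'],1),'q',np.round(s['qpos'],2),'w',round(float(s['grip_width']),4),'ff',round(float(s['finger_force']),1),'t',round(float(s['clock']),2))
E
J="python3 -m jog"
$J '[[[33,-34,0,0,0,0.05,0.8],[33,-34,0,0,0,0.05,0.8],[33,-34,0,0,0,0.05,0.8],[33,-34,0,0,0,0,0.6],[33,-34,0,0,0,0,0.6]]]' 40
$J '[[[33,-34,0,0,0,0,0.6],[33,-34,0,0,0,0,0.6],[33,-34,0,0,0,0,0.6],[33,-34,0,0,0,0,0.6],[33,-34,0,0,0,0,0.6]]]'
python3 go.py H 5 70 0.2 0.307
```

```text
clock: 2.1
position: [0.3734, -0.3369, 0.3041]
tool_rot: [3.141, -0.0, 0.319]
force: [1.8, 0.0, -1.6]
grip_width: 0.0516
finger_force: 0.0
clock: 2.6
position: [0.4767, -0.1236, 0.3042]
tool_rot: [3.141, -0.001, 0.32]
force: [1.0, -1.4, 0.1]
grip_width: 0.0514
finger_force: 0.0
shift [ 100.6 -234.   104.1] turn [ 0.    -0.001  0.013] | pos [ 0.4767 -0.1236  0.3042] rpy [ 3.141e+00 -1.000e-03  3.200e-01] holderxy -230.2 167.6 F [ 1.  -1.4  0.1] q [ 0.27  0.32 -0.17  1.93  0.07  0.9  -1.18] w 0.0514 ff 0.0 t 2.6
```

```bash
J="python3 -m jog"
$J '[[[17,-42,10,0,0,0.013,0.6],[17,-42,15,0,0,0,0.6],[17,-42,15,0,0,0,0.6],[17,-42,15,0,0,0,0.6],[17,-42,15,0,0,0,0.6]]]'
$J '[[[15,-24,15,0,0,0,0.6],[0,0,15,0,0,0,0.6],[0,0,0,0,0,0,0.6]]]'
python3 go.py H 5 70 0.2 0.307
python3 - <<'E'
from h import *
p=pic('side'); q=pic('top')
for a in(p,q): print([np.round(x['xyz'],4).tolist()+[round(x['conf'],2)] for x in bot.spot_point('clamp_grip',a)[:2]])
i=p['img'];u,v=map(int,proj(p,[.5,.13,.1]));print(u,v)
y0,x0=max(v-110,0),max(u-140,0)
cv2.imwrite('pics/s1.png',cv2.resize(i[y0:y0+210,x0:x0+280],None,fx=2.8,fy=2.8)[:,:,::-1]);print(x0,y0)
E
```

```text
clock: 3.1
position: [0.4932, 0.1023, 0.2335]
tool_rot: [3.142, -0.001, 0.306]
force: [2.0, -0.1, 0.3]
grip_width: 0.0515
finger_force: 0.0
clock: 3.4
position: [0.4995, 0.1285, 0.2024]
tool_rot: [-3.141, 0.003, 0.308]
force: [-0.1, -0.3, -0.1]
grip_width: 0.051
finger_force: 0.0
shift [-0.2 -1.8  2.4] turn [-0.     0.003  0.001] | pos [0.4995 0.1285 0.2024] rpy [-3.141e+00  3.000e-03  3.080e-01] holderxy 3.2 69.8 F [-0.1 -0.3 -0.1] q [-0.2   0.5  -0.22  1.97  0.16  0.69 -1.78] w 0.051 ff 0.0 t 3.4
[[0.4946, 0.1315, 0.057, 0.86], [0.5823, 0.1035, 0.0362, 0.52]]
[[0.6123, 0.4515, 0.0015, 0.42]]
343 262
203 152
```

View pics/s1.png

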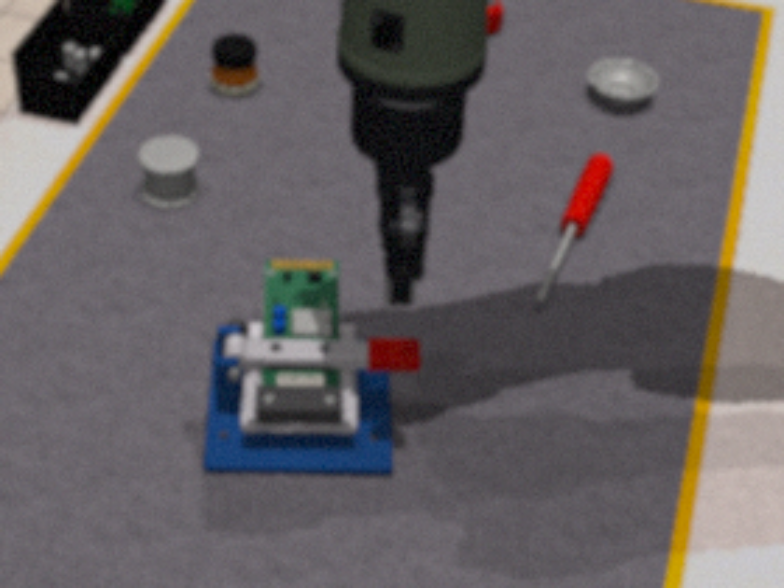

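The side crop shows the closed-in fingers (400,295) right above the red grip (395,355). I'll go down and pinch.

```bash
J="python3 -m jog"
$J '[[[-1,-2,30,0,0,0,0.6],[-1,0,30,0,0,0,0.6],[0,0,29,0,0,0,0.6],[0,0,0,0,0,0,0.1],[0,0,0,0,0,0,0.1]]]' 40
$J '[[[0,0,0,0,0,0,0.1],[0,0,0,0,0,0,0.1]]]'
python3 go.py H 5 70 0.113 0.307
```

```text
clock: 4.1
position: [0.497, 0.1304, 0.1156]
tool_rot: [-3.14, 0.001, 0.307]
force: [-23.3, 43.4, -2.9]
grip_width: 0.0233
finger_force: 27.2
clock: 4.3
position: [0.4967, 0.1311, 0.1165]
tool_rot: [-3.139, 0.0, 0.308]
force: [-11.3, 13.6, -4.5]
grip_width: 0.0231
finger_force: 43.7
shift [1.6 1.5 3.5] turn [-0.002  0.     0.001] | pos [0.4967 0.1311 0.1165] rpy [-3.139  0.     0.308] holderxy 6.5 71.6 F [-11.3  13.6  -4.5] q [-0.24  0.64 -0.18  2.02  0.22  0.5  -1.84] w 0.0231 ff 43.7 t 4.3
```

```bash
J="python3 -m jog"
$J '[[[0,-2,0,0,0,0,0.1],[1,0,-9,0,0,0,0.1],[1,0,-9,0,0,0,0.1],[5,0,-17,0,0,0,0.1],[7.5,0,-16.5,0,0,0,0.1]]]'
$J '[[[9.5,0,-15,0,0,0,0.1],[12,0,-13.5,0,0,0,0.1],[14,0,-11.5,0,0,0,0.1],[15,0,-9,0,0,0,0.1]]]'
python3 go.py H 5 70 0.113 0.307
```

```text
clock: 4.8
position: [0.5111, 0.1359, 0.1689]
tool_rot: [-3.141, -0.001, 0.307]
force: [2.5, 5.4, -9.0]
grip_width: 0.0228
finger_force: 41.6
clock: 5.2
position: [0.5592, 0.1507, 0.2182]
tool_rot: [-3.141, -0.0, 0.306]
force: [-2.1, 2.9, -11.9]
grip_width: 0.0233
finger_force: 40.2
shift [-63.9   1.4 105.2] turn [-0.    -0.    -0.001] | pos [0.5592 0.1507 0.2182] rpy [-3.141 -0.     0.306] holderxy 6.3 6.2 F [ -2.1   2.9 -11.9] q [-0.21  0.56 -0.22  1.79  0.16  0.8  -1.77] w 0.0233 ff 40.2 t 5.2
```

```bash
J="python3 -m jog"
$J '[[[16.5,0,-7,0,0,0,0.1],[17.5,0,-4,0,0,0,0.1],[12,0,-1,0,0,0,0.1],[0,0,0,0,0,0,0.1],[0,0,0,0,0,0,0.6]]]'
$J '[[[0,0,0,0,0,0,0.6],[0,0,0,0,0,0,0.6],[0,0,-30,0,0,0,0.6],[0,0,-35,0,0,0,0.7]]]'
python3 go.py H -150 0 0.15 1.8776
python3 - <<'E'
from h import *
for c in('side','top'):
  p=pic(c); print([np.round(x['xyz'],4).tolist()+[round(x['conf'],2)] for x in bot.spot_point('clamp_grip',p)[:2]])
E
```

```text
clock: 5.7
position: [0.6036, 0.1644, 0.2299]
tool_rot: [-3.142, -0.003, 0.306]
force: [0.5, -0.4, 0.1]
grip_width: 0.0358
finger_force: 0.0
clock: 6.1
position: [0.6024, 0.1644, 0.2926]
tool_rot: [-3.141, 0.002, 0.307]
force: [-0.2, -0.2, 0.1]
grip_width: 0.0596
finger_force: 0.0
shift [-38.8 156.4 142.7] turn [-0.002  0.002 -1.571] | pos [0.6024 0.1644 0.2926] rpy [-3.141e+00  2.000e-03  3.070e-01] holderxy 6.4 -39.1 F [-0.2 -0.2  0.1] q [-0.21  0.54 -0.22  1.6   0.13  1.02 -1.74] w 0.0596 ff 0.0 t 6.1
[[0.589, 0.1579, 0.1727, 0.62], [0.6084, 0.1628, 0.058, 0.52]]
[]
```

```bash
echo '[0.5666,0.1478,1.8776]'>hp.json; J="python3 -m jog"
$J '[[[-10,42,0,0,0,0,0.7],[-10,43,0,0,0,0,0.7],[-10,43,0,0,0,0,0.7],[-9,42,0,0,0,0,0.7],[0,0,10,0,0,-0.14,0.7]]]'
$J '[[[0,0,17,0,0,-0.14,0.7],[0,0,17,0,0,-0.14,0.7],[0,0,17,0,0,-0.14,0.7],[0,0,17,0,0,-0.14,0.7],[0,0,17,0,0,-0.14,0.7]]]'
$J '[[[0,0,17,0,0,-0.145,0.7],[0,0,17,0,0,-0.145,0.7],[0,0,17,0,0,-0.145,0.7],[0,0,17,0,0,-0.145,0.7],[0,0,17,0,0,-0.145,0.7]]]'
python3 go.py H -165 0 0.1 1.8776
```

```text
clock: 6.8
position: [0.6173, -0.0161, 0.2823]
tool_rot: [3.139, 0.001, 0.44]
force: [-0.3, 0.0, 0.5]
grip_width: 0.0596
finger_force: 0.0
clock: 7.3
position: [0.6166, -0.0092, 0.1959]
tool_rot: [-3.14, 0.0, 1.153]
force: [-0.0, -0.3, -0.3]
grip_width: 0.0597
finger_force: 0.0
clock: 7.8
position: [0.6165, -0.0091, 0.1109]
tool_rot: [-3.14, -0.001, 1.878]
force: [0.1, -0.9, -0.0]
grip_width: 0.06
finger_force: 0.0
shift [-0.4 -0.2 10.9] turn [-0.001 -0.001  0.   ] | pos [ 0.6165 -0.0091  0.1109] rpy [-3.140e+00 -1.000e-03  1.878e+00] holderxy -164.7 -0.2 F [ 0.1 -0.9 -0. ] q [ 0.26  0.81 -0.51  1.73  0.54  0.75 -0.22] w 0.06 ff 0.0 t 7.8
```

```bash
J="python3 -m jog"
$J '[[[0,0,25,0,0,0,0.7],[0,0,7,0,0,0,0.7],[0,0,2,0,0,0,0.7],[0,0,0,0,0,0,0.7]]]'|grep -E 'pos|force'
for i in 1; do $J '[[[0,0,2,0,0,0,0.7],[0,0,0,0,0,0,0.7]]]' |grep -E 'pos|force'; done
python3 -m jog '[[[0,0,2,0,0,0,0.7],[0,0,0,0,0,0,0.7]]]' |grep -E 'pos|force'
```

```text
position: [0.6172, -0.009, 0.0787]
force: [-0.3, -0.6, -0.1]
finger_force: 0.0
position: [0.6174, -0.0092, 0.077]
force: [0.1, -0.8, -0.1]
finger_force: 0.0
position: [0.6171, -0.0092, 0.0745]
force: [-0.6, -0.2, 0.5]
finger_force: 0.0
```

```bash
J="python3 -m jog"
$J '[[[0,0,2,0,0,0,0.7],[0,0,0,0,0,0,0.7]]]' |grep -E 'pos|force:'
$J '[[[0,0,1.5,0,0,0,0.7],[0,0,0,0,0,0,0.7]]]' |grep -E 'pos|force:'
$J '[[[0,0,1.5,0,0,0,0.7],[0,0,0,0,0,0,0.7]]]' |grep -E 'pos|force:'
```

```text
position: [0.6171, -0.0092, 0.0722]
force: [1.0, -0.1, 0.3]
finger_force: 0.0
position: [0.617, -0.0091, 0.0707]
force: [-1.1, 0.3, 0.1]
finger_force: 0.0
position: [0.6172, -0.0091, 0.0697]
force: [-1.8, 0.3, 6.4]
finger_force: 3.1
```

```bash
J="python3 -m jog"
$J '[[[0,0,-20,0,0,0,0.95],[0,0,-18,0,0,0,0.95],[0,0,0,0,0,0,0.95]]]' |grep -E 'pos|force:'
python3 go.py H -85 0 0.106 1.8776
$J '[[[26,0,0,0,0,0,0.95],[27,0,0,0,0,0,0.95],[27,0,0,0,0,0,0.95],[0,0,0,0,0,0,0.95]]]' |grep -E 'pos|force:'
python3 go.py H -85 0 0.106 1.8776
python3 - <<'E'
from h import *
p=pic('side')
for n in('board','gold_end','plug_end'): print([np.round(x['xyz'],4).tolist()+[round(x['conf'],2)] for x in bot.spot_point(n,p)[:1]])
i=p['img'];u,v=map(int,proj(p,[.59,.1,.1]));
y0,x0=v-80,u-100
cv2.imwrite('pics/s2.png',cv2.resize(i[y0:y0+150,x0:x0+200],None,fx=4,fy=4)[:,:,::-1])
E
```

```text
position: [0.6183, -0.0091, 0.11]
force: [0.1, 0.2, -0.2]
finger_force: 0.0
shift [80.1 -2.4  4. ] turn [ 0.003  0.001 -0.006] | pos [ 0.6183 -0.0091  0.11  ] rpy [3.138e+00 1.000e-03 1.872e+00] holderxy -165.2 -1.9 F [ 0.1  0.2 -0.2] q [ 0.25  0.81 -0.51  1.73  0.54  0.75 -0.22] w 0.081 ff 0.0 t 9.5
position: [0.5925, 0.0713, 0.1078]
force: [-1.0, 0.2, 0.5]
finger_force: 0.0
shift [-4.3 -1.6  1.8] turn [ 0.001 -0.002 -0.001] | pos [0.5925 0.0713 0.1078] rpy [ 3.141e+00 -2.000e-03  1.876e+00] holderxy -80.7 -1.6 F [-1.   0.2  0.5] q [ 0.12  0.79 -0.5   1.79  0.54  0.71 -0.37] w 0.081 ff 0.0 t 9.9
[[0.5782, 0.119, 0.0402, 0.92]]
[[0.5898, 0.1598, 0.1713, 0.62]]
[[0.5549, 0.1982, 0.0445, 0.59]]
```

View pics/s2.png

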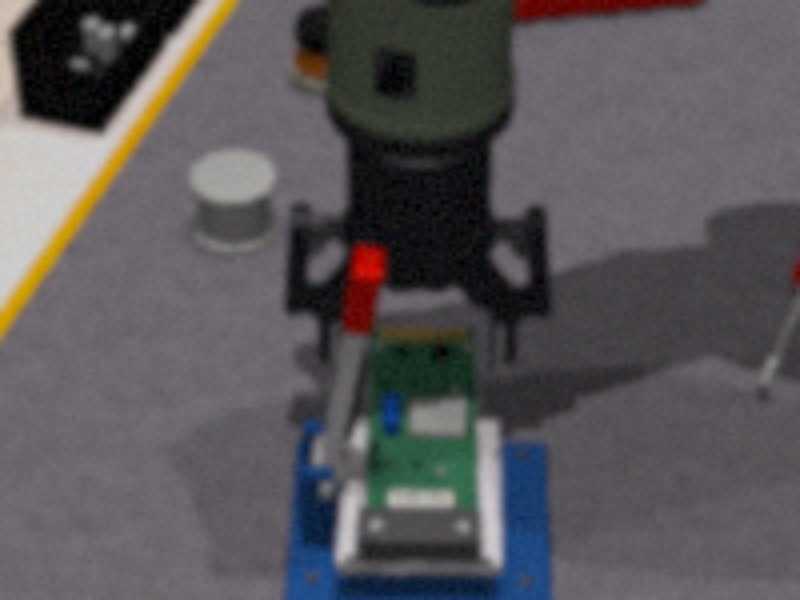

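The bar stands upright (360,290), and the fingers (325 and 510,350) straddle the board's gold end (425,335). I'll centre and grip.

```bash
J="python3 -m jog"
$J '[[[-2,-1.5,1.5,0,0,0,0.95],[0,0,0,0,0,0,0.6],[0,0,0,0,0,0,0.6],[0,0,0,0,0,0,0.6],[0,0,0,0,0,0,0.6]]]' 30
python3 go.py H -85 0 0.106 1.8776
```

```text
clock: 10.6
position: [0.5927, 0.0642, 0.1059]
tool_rot: [-3.141, 0.001, 1.871]
force: [0.4, -5.3, -0.7]
grip_width: 0.0593
finger_force: 36.5
shift [ 2.6  0.4 -0.1] turn [-0.     0.001 -0.006] | pos [0.5927 0.0642 0.1059] rpy [-3.141e+00  1.000e-03  1.871e+00] holderxy -87.6 0.4 F [ 0.4 -5.3 -0.7] q [ 0.13  0.79 -0.5   1.79  0.55  0.71 -0.37] w 0.0593 ff 36.5 t 10.6
```

```bash
J="python3 -m jog"
$J '[[[-5,0,-0.5,0,0,0,0.6],[-12,0,-0.5,0,0,0,0.6],[-20,0,0,0,0,0,0.6],[-25,0,0,0,0,0,0.6],[-25,0,0,0,0,0,0.6]]]'
$J '[[[-25,0,0,0,0,0,0.6],[-20,0,0,0,0,0,0.6],[0,0,0,0,0,0,0.6]]]'
python3 go.py W 0.642 -0.103 0.15 3.448
```

```text
clock: 11.1
position: [0.6187, -0.0198, 0.1069]
tool_rot: [3.142, 0.0, 1.872]
force: [-0.0, 0.5, -1.4]
grip_width: 0.059
finger_force: 36.4
clock: 11.4
position: [0.6321, -0.0656, 0.1066]
tool_rot: [-3.141, 0.001, 1.867]
force: [-0.4, -0.2, -2.2]
grip_width: 0.0587
finger_force: 36.4
shift [-38.7  -1.5 -43.4] turn [-1.000e-03  1.000e-03 -1.581e+00] | pos [ 0.6321 -0.0656  0.1066] rpy [-3.141e+00  1.000e-03  1.867e+00] holderxy -223.2 2.0 F [-0.4 -0.2 -2.2] q [ 0.34  0.83 -0.51  1.68  0.54  0.77 -0.13] w 0.0587 ff 36.4 t 11.4
```

```bash
J="python3 -m jog"
$J '[[[-5,0,-15,0,0,0,0.6],[-14,0,-15,0,0,0,0.6],[-20,0,-15,0,0,-0.03,0.6],[0,0,0,0,0,-0.1,0.6],[0,0,0,0,0,-0.14,0.6]]]' 60 >/dev/null
$J '[[[0,0,0,0,0,-0.14,0.6],[0,0,0,0,0,-0.14,0.6],[0,0,0,0,0,-0.14,0.6],[0,0,0,0,0,-0.14,0.6],[0,0,0,0,0,-0.14,0.6]]]' >/dev/null
$J '[[[0,0,0,0,0,-0.14,0.6],[0,0,0,0,0,-0.14,0.6],[0,0,0,0,0,-0.14,0.6],[0,0,0,0,0,-0.12,0.6],[0,0,0,0,0,-0.05,0.6]]]'
$J '[[[0,0,0,0,0,-0.03,0.6]]]' >/dev/null
python3 go.py W 0.642 -0.103 0.09 3.448
python3 - <<'E'
from h import *
p=pic('side')
for n in('board','gold_end','plug_end'): print(n,[np.round(x['xyz'],4).tolist()+[round(x['conf'],2)] for x in bot.spot_point(n,p)[:1]])
i=p['img'];u,v=map(int,proj(p,[.59,-.1,.12]));
y0,x0=max(0,v-75),u-100
cv2.imwrite('pics/s3.png',cv2.resize(i[y0:y0+150,x0:x0+200],None,fx=4,fy=4)[:,:,::-1])
E
```

```text
clock: 12.9
position: [0.6434, -0.0982, 0.1531]
tool_rot: [-3.141, 0.001, -2.846]
force: [-1.0, 0.7, -2.4]
grip_width: 0.0585
finger_force: 68.2
shift [ 2.9 -4.1 62.9] turn [-0.     0.001  0.016] | pos [ 0.6434 -0.0982  0.1529] rpy [-3.141e+00  1.000e-03 -2.819e+00] holderxy -257.7 1.1 F [-0.3 -0.2 -2.6] q [ 0.6   0.9  -0.89  1.61  0.79  1.03  1.36] w 0.0579 ff 68.2 t 13.0
board [[0.5913, -0.1182, 0.0889, 0.77]]
gold_end [[0.6657, -0.0923, 0.0888, 0.62]]
plug_end [[0.5167, -0.1429, 0.0906, 0.93]]
```

View pics/s3.png

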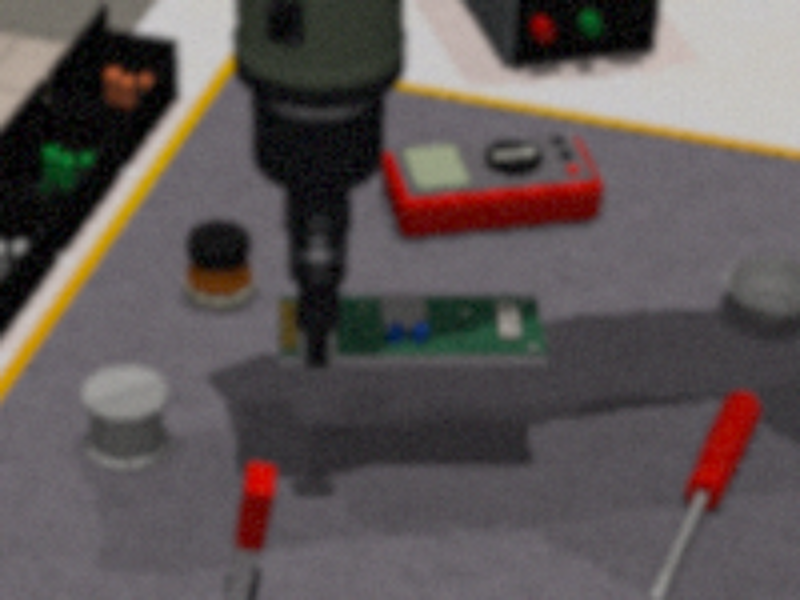

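The board hangs level, gold end at (290,325) in the fingers and plug end at (540,325), over clear mat. I'll lower it.

```bash
J="python3 -m jog"
$J '[[[0,0,25,0,0,0,0.6],[0,0,25,0,0,0,0.6],[0,0,20,0,0,0,0.6],[0,0,9,0,0,0,0.6],[0,0,0,0,0,0,0.6]]]'
$J '[[[0,0,2,0,0,0,0.6],[0,0,1,0,0,0,0.6],[0,0,0,0,0,0,0.6]]]'
```

```text
clock: 13.7
position: [0.643, -0.0982, 0.0721]
tool_rot: [3.141, -0.001, -2.822]
force: [0.2, -0.5, 0.0]
grip_width: 0.0583
finger_force: 68.2
clock: 14.0
position: [0.6435, -0.0985, 0.0705]
tool_rot: [-3.141, 0.001, -2.822]
force: [0.8, -0.1, -1.7]
grip_width: 0.0581
finger_force: 68.2
```

```bash
J="python3 -m jog"
$J '[[[0,0,1,0,0,0,0.6],[0,0,0,0,0,0,0.72],[0,0,0,0,0,0,0.9],[0,0,0,0,0,0,0.9],[0,0,-15,0,0,0,0.9]]]'
$J '[[[0,0,-30,0,0,0,0.9],[0,0,-30,0,0,0,0.9],[0,0,0,0,0,0,0.9]]]' 40
python3 - <<'E'
from h import *
for c in('side','top'):
  p=pic(c)
  for n in('board','gold_end','plug_end'): print(n,[np.round(x['xyz'],4).tolist()+[round(x['conf'],2)] for x in bot.spot_point(n,p)[:1]])
E
python3 go.py W 0.540 -0.134 0.13 0.322
```

```text
clock: 14.5
position: [0.6425, -0.0984, 0.0829]
tool_rot: [3.14, -0.002, -2.821]
force: [0.0, -0.4, 0.7]
grip_width: 0.0766
finger_force: 0.0
clock: 14.8
position: [0.6449, -0.0981, 0.1488]
tool_rot: [-3.14, 0.005, -2.822]
force: [-0.1, -1.0, 0.7]
grip_width: 0.0769
finger_force: 0.0
board [[0.5945, -0.1163, 0.0019, 0.76]]
gold_end [[0.3894, -0.3345, 0.0016, 0.46]]
plug_end [[0.5152, -0.1409, 0.0081, 0.55]]
board [[0.5895, -0.1173, 0.0023, 0.82]]
gold_end [[0.6665, -0.0895, 0.0089, 0.63]]
plug_end [[0.5133, -0.1456, 0.0072, 0.82]]
shift [109.   -1.4  13.4] turn [-1.00e-03 -1.00e-03  3.14e+00] | pos [ 0.6431 -0.0983  0.1433] rpy [ 3.141e+00 -1.000e-03 -2.821e+00] holderxy -257.7 1.5 F [ 0.4  0.4 -1.2] q [ 0.6   0.92 -0.88  1.61  0.8   1.02  1.35] w 0.077 ff 0.0 t 15.2
```

```bash
J="python3 -m jog"
$J '[[[38,-1,0,0,0,0,0.9],[38,-1,0,0,0,0,0.9],[38,0,0,0,0,0,0.9],[0,0,0,0,0,0.14,0.9],[0,0,0,0,0,0.15,0.9]]]' >/dev/null
$J '[[[0,0,0,0,0,0.15,0.9],[0,0,0,0,0,0.15,0.9],[0,0,0,0,0,0.15,0.9],[0,0,0,0,0,0.15,0.9],[0,0,0,0,0,0.15,0.9]]]' >/dev/null
$J '[[[0,0,0,0,0,0.15,0.9],[0,0,0,0,0,0.15,0.9],[0,0,0,0,0,0.15,0.9],[0,0,0,0,0,0.15,0.9],[0,0,0,0,0,0.15,0.9]]]' >/dev/null
$J '[[[0,0,0,0,0,0.15,0.9],[0,0,0,0,0,0.15,0.9],[0,0,0,0,0,0.15,0.9],[0,0,0,0,0,0.15,0.9],[0,0,0,0,0,0.15,0.9]]]' >/dev/null
$J '[[[0,0,0,0,0,0.14,0.9],[0,0,0,0,0,0.14,0.9],[0,0,0,0,0,0,0.9]]]'
python3 go.py W 0.5352 -0.1341 0.11 0.3206
```

```text
clock: 17.5
position: [0.5357, -0.1359, 0.1437]
tool_rot: [-3.142, 0.0, 0.64]
force: [0.1, -0.4, -0.5]
grip_width: 0.077
finger_force: 0.0
shift [ 0.7 -1.7 33.7] turn [-0.     0.     0.319] | pos [ 0.5357 -0.1359  0.1437] rpy [-3.142  0.     0.64 ] holderxy -261.1 115.1 F [ 0.1 -0.4 -0.5] q [ 0.3   0.64 -0.22  1.9   0.23  0.62 -1.  ] w 0.077 ff 0.0 t 17.5
```

```bash
J="python3 -m jog"
$J '[[[0.7,-1.7,0,0,0,0.12,0.9],[0,0,10,0,0,0.12,0.9],[0,0,15,0,0,0.079,0.9],[0,0,20,0,0,0,0.9],[0,0,0,0,0,0,0.9]]]'
python3 go.py W 0.5352 -0.1341 0.071 0.3206
```

```text
clock: 18.0
position: [0.5341, -0.1339, 0.0969]
tool_rot: [-3.14, 0.003, 0.327]
force: [-0.4, -0.3, 1.4]
grip_width: 0.0769
finger_force: 0.0
shift [ 1.   0.6 25.9] turn [-0.002  0.003  0.007] | pos [ 0.5341 -0.1339  0.0969] rpy [-3.14e+00  3.00e-03  3.27e-01] holderxy -258.8 116.0 F [-0.4 -0.3  1.4] q [ 0.23  0.71 -0.12  1.92  0.16  0.52 -1.25] w 0.0769 ff 0.0 t 18.0
```

```bash
J="python3 -m jog"
$J '[[[0,0,15,0,0,0,0.9],[0,0,10.5,0,0,0,0.9],[0,0,0,0,0,0,0.9],[0,0,0,0,0,0,0.6],[0,0,0,0,0,0,0.6]]]' 50
python3 go.py W 0.5352 -0.1341 0.071 0.3206
$J '[[[0,0,0,0,0,0,0.6],[0,0,0,0,0,0,0.6],[0,0,0,0,0,0,0.6]]]'
python3 go.py W 0.5352 -0.1341 0.071 0.3206
```

```text
clock: 18.5
position: [0.5353, -0.1345, 0.0742]
tool_rot: [3.141, -0.0, 0.323]
force: [-2.9, 1.1, 6.4]
grip_width: 0.0578
finger_force: 51.8
shift [-0.  -0.4  3.2] turn [ 0.    -0.     0.002] | pos [ 0.5353 -0.1345  0.0742] rpy [ 3.141 -0.     0.323] holderxy -259.7 115.1 F [-2.9  1.1  6.4] q [ 0.22  0.75 -0.11  1.92  0.17  0.47 -1.26] w 0.0578 ff 51.8 t 18.5
clock: 18.8
position: [0.5353, -0.1345, 0.0742]
tool_rot: [3.141, -0.0, 0.323]
force: [-2.3, 1.0, 5.9]
grip_width: 0.0576
finger_force: 51.9
shift [ 0.  -0.4  3.2] turn [ 0.    -0.     0.002] | pos [ 0.5353 -0.1345  0.0742] rpy [ 3.141 -0.     0.323] holderxy -259.6 115.1 F [-2.3  1.   5.9] q [ 0.22  0.75 -0.11  1.93  0.17  0.47 -1.26] w 0.0576 ff 51.9 t 18.8
```

```bash
J="python3 -m jog"
$J '[[[0,0,-3,0,0,0,0.6],[0,0,-8,0,0,0,0.6],[0,0,-15,0,0,0,0.6],[0,0,-20,0,0,0,0.6],[0,0,0,0,0,0,0.6]]]' 60
python3 go.py W 0.5352 -0.1341 0.071 0.3206
python3 - <<'E'
from h import *
p=pic('side')
for n in('board','gold_end','plug_end'): print(n,[np.round(x['xyz'],4).tolist()+[round(x['conf'],2)] for x in bot.spot_point(n,p)[:1]])
i=p['img'];u,v=map(int,proj(p,[.57,-.1,.08]));
y0,x0=max(0,v-60),u-80
cv2.imwrite('pics/s4.png',cv2.resize(i[y0:y0+120,x0:x0+160],None,fx=5,fy=5)[:,:,::-1])
E
```

```text
clock: 19.3
position: [0.5364, -0.1348, 0.1225]
tool_rot: [3.14, -0.004, 0.323]
force: [-0.7, 1.0, -1.3]
grip_width: 0.0574
finger_force: 64.2
shift [-1.1 -1.1 51.5] turn [ 0.002 -0.004  0.002] | pos [ 0.5364 -0.1348  0.1225] rpy [ 3.14  -0.004  0.323] holderxy -260.3 114.1 F [-0.7  1.  -1.3] q [ 0.23  0.67 -0.13  1.92  0.15  0.56 -1.25] w 0.0574 ff 64.2 t 19.3
board [[0.5968, -0.1196, 0.0502, 0.56]]
gold_end [[0.6674, -0.0957, 0.0536, 0.74]]
plug_end [[0.5193, -0.1453, 0.0602, 0.85]]
```

View pics/s4.png

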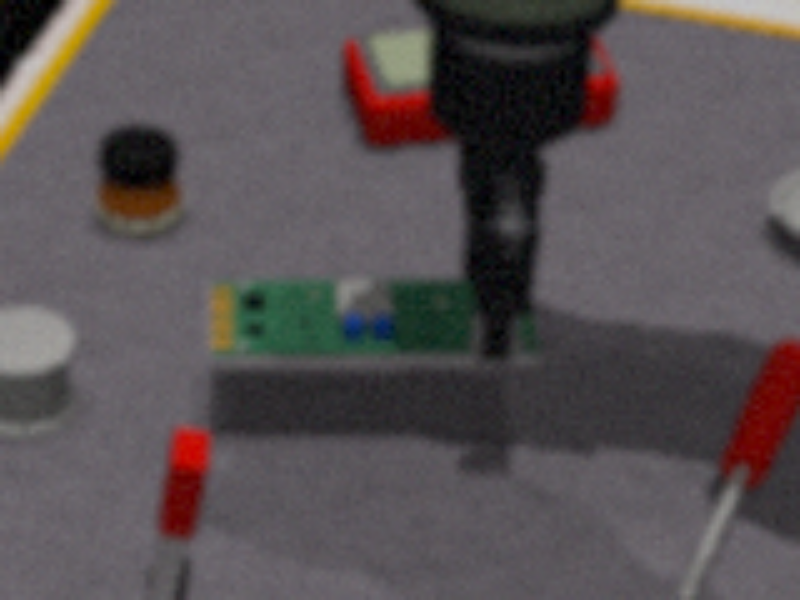

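The board is held at its plug end (530,340), with the gold end at (220,320). I'll check for droop numerically while carrying on.

```bash
cat > fit.py <<'E'
# fit board pose (x,y,z,yaw,pitch) to silhouette regions, roll 0; prior from argv: cx cy cz yaw
import sys; from h import *
from scipy.optimize import minimize
v0=np.array(list(map(float,sys.argv[1:5]))+[0.]); ps=[]
for c in('side','top'):
    p=pic(c); r=bot.trace('board',p)
    if r and r[0]['conf']>.4: ps.append((p,r[0]['region']));print(c,r[0]['conf'],r[0]['region'].sum())
C=np.array([[a,b,z] for a in(-.08,.08) for b in(-.03,.03) for z in(0,.008)])
def mask(v,p):
    X=Ro.from_euler('ZY',[v[3],v[4]]).apply(C)+v[:3]
    u=np.array([proj(p,x) for x in X]).astype(np.float32)
    m=np.zeros((480*4,640*4),np.uint8);cv2.fillConvexPoly(m,cv2.convexHull(np.round(u*4).astype(np.int32)),1)
    return cv2.resize(m.astype(np.float32),(640,480),interpolation=cv2.INTER_AREA)
def cost(d):
    v=v0+d*[.01,.01,.01,.05,.05]
    return sum(np.abs(mask(v,p)-g).sum() for p,g in ps)+20*np.sum((d/3)**2)
r=minimize(cost,np.zeros(5),method='Nelder-Mead',options=dict(initial_simplex=np.vstack([np.zeros(5),.6*np.eye(5)]),maxiter=250))
print((v0+r.x*[.01,.01,.01,.05,.05]).round(4),cost(np.zeros(5)),r.fun)
E
python3 fit.py .5895 -.117 .0503 .3206
```

```text
side 0.61 949
top 0.72 459
[ 0.5919 -0.1171  0.0435  0.313   0.0272] 1236.1875 1056.9924723256552
```

```bash
J="python3 -m jog"
$J '[[[0,0,-20,0,0,0,0.6],[0,0,-25,0,0,0,0.6],[0,0,0,0,0,-0.1,0.6],[0,0,0,0,0,-0.14,0.6],[0,0,0,0,0,-0.14,0.6]]]' >/dev/null
$J '[[[0,0,0,0,0,-0.14,0.6],[0,0,0,0,0,-0.14,0.6],[0,0,0,0,0,-0.14,0.6],[0,0,0,0,0,-0.14,0.6],[0,0,0,0,0,-0.14,0.6]]]' >/dev/null
$J '[[[0,0,0,0,0,-0.14,0.6],[0,0,0,0,0,-0.14,0.6],[0,0,0,0,0,-0.11,0.6],[0,0,0,0,0,-0.06,0.6],[0,0,0,0,0,0,0.6]]]'
python3 go.py H -215 0.4 0.15 1.873
```

```text
clock: 21.2
position: [0.5351, -0.1346, 0.164]
tool_rot: [-3.141, -0.001, 1.853]
force: [0.5, -0.6, -1.6]
grip_width: 0.0571
finger_force: 64.6
shift [ 47.4 113.9  14. ] turn [-0.    -0.001 -0.02 ] | pos [ 0.5351 -0.1346  0.164 ] rpy [-3.141e+00 -1.000e-03  1.853e+00] holderxy -259.7 115.4 F [ 0.5 -0.6 -1.6] q [ 0.53  0.65 -0.55  1.88  0.49  0.74 -0.01] w 0.0571 ff 64.6 t 21.2
```

```bash
J="python3 -m jog"
$J '[[[10,28,3,0,0,-0.02,0.6],[12,30,4,0,0,0,0.6],[13,30,4,0,0,0,0.6],[12,26,4,0,0,0,0.6],[0,0,0,0,0,0,0.6]]]'
$J '[[[0,0,0,0,0,0,0.6]]]' >/dev/null
python3 go.py H -215 0.4 0.15 1.873
python3 fit.py .6150 .0049 .078 1.873
```

```text
clock: 21.7
position: [0.6322, -0.0523, 0.1487]
tool_rot: [3.14, -0.002, 1.874]
force: [-1.9, 0.4, -1.2]
grip_width: 0.0573
finger_force: 64.7
shift [-1.9  0.3 -1.2] turn [-0.001 -0.    -0.001] | pos [ 0.6303 -0.0555  0.1488] rpy [-3.141 -0.     1.872] holderxy -213.1 0.6 F [-0.5 -0.5 -1. ] q [ 0.34  0.77 -0.53  1.67  0.5   0.84 -0.11] w 0.0573 ff 64.7 t 21.8
top 0.96 707
[0.6096 0.0062 0.0689 1.8984 0.0175] 716.375 580.0160595020803
```

```bash
J="python3 -m jog"
$J '[[[0,0,15,0,0,0,0.6],[0,0,15,0,0,0,0.6],[10,0,0,0,0,0,0.6],[18,0,0,0,0,0,0.6],[18,0,0,0,0,0,0.6]]]'
$J '[[[0,0,0,0,0,0,0.6],[0,0,0,0,0,0,0.6]]]' >/dev/null
python3 go.py H -166 0.4 0.113 1.873
$J '[[[0,0,2,0,0,0,0.6],[0,0,0,0,0,0,0.6]]]' | grep -E 'pos|e:'
$J '[[[0,0,1,0,0,0,0.6],[0,0,0,0,0,0,0.6]]]' | grep -E 'pos|e:'
python3 - <<'E'
from h import *
p=pic('side')
i=p['img'];u,v=map(int,proj(p,[.58,.08,.06]));
y0,x0=max(0,v-60),u-80
cv2.imwrite('pics/s5.png',cv2.resize(i[y0:y0+120,x0:x0+160],None,fx=5,fy=5)[:,:,::-1])
E
```

```text
clock: 22.5
position: [0.6162, -0.0111, 0.1189]
tool_rot: [-3.141, -0.001, 1.872]
force: [1.0, 0.9, -2.0]
grip_width: 0.057
finger_force: 64.7
shift [0.9 0.1 6.3] turn [-0.    -0.     0.001] | pos [ 0.6166 -0.0115  0.1193] rpy [-3.141 -0.     1.874] holderxy -166.9 0.5 F [-0.3 -0.8 -2. ] q [ 0.26  0.79 -0.51  1.73  0.53  0.76 -0.21] w 0.0574 ff 64.7 t 22.7
position: [0.6167, -0.0128, 0.117]
force: [-0.7, -0.7, -2.1]
finger_force: 64.7
position: [0.6167, -0.0125, 0.1162]
force: [-0.4, -0.3, -0.9]
finger_force: 64.7
```

View pics/s5.png

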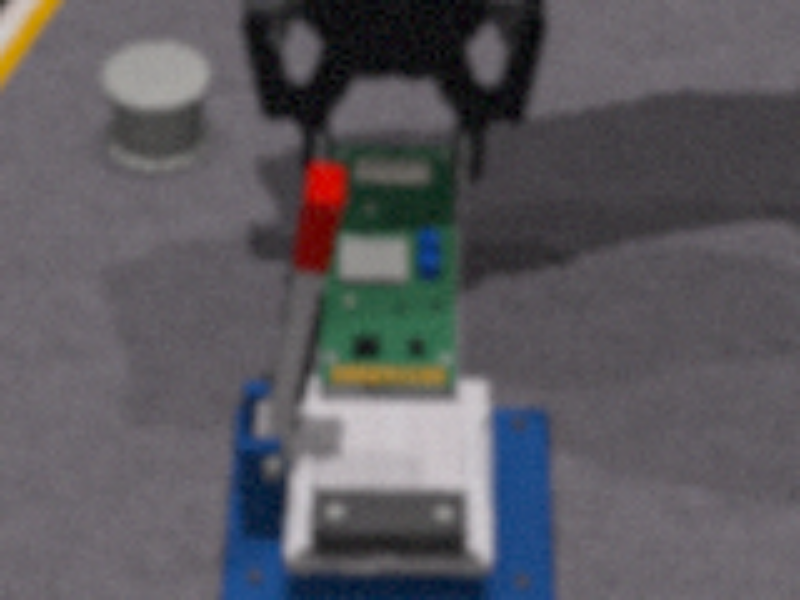

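The gold end (390,380) is over the bed's front and centred on the stop (390,515). I'll lower it to touch the bed.

```bash
J="python3 -m jog"
$J '[[[0,0,1,0,0,0,0.6],[0,0,0,0,0,0,0.6]]]' | grep -E 'pos|rot|e:'
$J '[[[0,0,1,0,0,0,0.6],[0,0,0,0,0,0,0.6]]]' | grep -E 'pos|rot|e:'
$J '[[[0,0,1,0,0,0,0.6],[0,0,0,0,0,0,0.6]]]' | grep -E 'pos|rot|e:'
python3 go.py H -166 0.4 0.113 1.873
```

```text
position: [0.6167, -0.0122, 0.1153]
tool_rot: [-3.141, -0.0, 1.873]
force: [-0.3, -0.4, -1.4]
finger_force: 64.7
position: [0.6168, -0.0122, 0.1143]
tool_rot: [-3.142, -0.0, 1.873]
force: [-0.2, -0.0, -1.4]
finger_force: 64.8
position: [0.6168, -0.0122, 0.1133]
tool_rot: [3.142, -0.0, 1.873]
force: [0.3, 0.3, -0.7]
finger_force: 64.8
shift [1.7 0.1 0.3] turn [ 0. -0. -0.] | pos [ 0.6168 -0.0122  0.1133] rpy [ 3.142 -0.     1.873] holderxy -167.7 0.5 F [ 0.3  0.3 -0.7] q [ 0.26  0.8  -0.5   1.73  0.53  0.75 -0.21] w 0.0568 ff 64.8 t 23.75
```

```bash
J="python3 -m jog"
$J '[[[8,0,0,0,0,0,0.6],[8,0,0,0,0,0,0.6],[8,0,0,0,0,0,0.6],[0,0,0,0,0,0,0.6]]]' 45
python3 go.py H -87 0.4 0.113 1.873
```

```text
clock: 24.15
position: [0.6093, 0.0127, 0.1135]
tool_rot: [3.141, -0.001, 1.875]
force: [0.3, 0.2, -0.7]
grip_width: 0.0574
finger_force: 64.8
shift [54.7 -0.4  0.6] turn [ 0.    -0.001  0.002] | pos [0.6093 0.0127 0.1135] rpy [ 3.141e+00 -1.000e-03  1.875e+00] holderxy -141.7 0.1 F [ 0.3  0.2 -0.7] q [ 0.22  0.79 -0.5   1.75  0.53  0.74 -0.26] w 0.0574 ff 64.8 t 24.15
```

```bash
J="python3 -m jog"
$J '[[[8,0,0,0,0,0,0.6],[8,0,0,0,0,0,0.6],[8,0,0,0,0,0,0.6],[0,0,0,0,0,0,0.6]]]' 45
python3 go.py H -87 0.4 0.113 1.873
$J '[[[8,0,0,0,0,0,0.6],[6,0,0,0,0,0,0.6],[0,0,0,0,0,0,0.6]]]' 45
python3 go.py H -87 0.4 0.113 1.873
```

```text
clock: 24.55
position: [0.6021, 0.0353, 0.1135]
tool_rot: [3.142, -0.001, 1.874]
force: [-0.2, -0.1, -1.8]
grip_width: 0.0574
finger_force: 64.8
shift [31.  -0.4  0.5] turn [ 0.    -0.001  0.001] | pos [0.6021 0.0353 0.1135] rpy [ 3.142e+00 -1.000e-03  1.874e+00] holderxy -118.0 0.1 F [-0.2 -0.1 -1.8] q [ 0.18  0.79 -0.5   1.77  0.53  0.73 -0.3 ] w 0.0574 ff 64.8 t 24.55
clock: 24.85
position: [0.5981, 0.0481, 0.1135]
tool_rot: [3.142, -0.001, 1.874]
force: [0.9, 0.4, -0.7]
grip_width: 0.057
finger_force: 64.8
shift [17.5 -0.4  0.5] turn [ 0.    -0.001  0.001] | pos [0.5981 0.0481 0.1135] rpy [ 3.142e+00 -1.000e-03  1.874e+00] holderxy -104.5 0.1 F [ 0.9  0.4 -0.7] q [ 0.16  0.78 -0.5   1.77  0.53  0.72 -0.32] w 0.057 ff 64.8 t 24.85
```

```bash
J="python3 -m jog"
$J '[[[4,0,0,0,0,0,0.6],[4,0,0,0,0,0,0.6],[4,0,0,0,0,0,0.6],[0,0,0,0,0,0,0.6]]]'
python3 go.py H -87 0.4 0.113 1.873
$J '[[[2,0,0,0,0,0,0.6],[2,0,0,0,0,0,0.6],[0,0,0,0,0,0,0.6]]]'|grep -E 'pos|e:'
python3 go.py H -87 0.4 0.113 1.873
```

```text
clock: 25.25
position: [0.5946, 0.0592, 0.1134]
tool_rot: [3.142, -0.0, 1.873]
force: [0.4, -0.6, -1.4]
grip_width: 0.0574
finger_force: 64.8
shift [ 5.9 -0.3  0.4] turn [ 0. -0.  0.] | pos [0.5946 0.0592 0.1134] rpy [ 3.142 -0.     1.873] holderxy -92.9 0.1 F [ 0.4 -0.6 -1.4] q [ 0.14  0.78 -0.5   1.78  0.53  0.72 -0.34] w 0.0574 ff 64.8 t 25.25
position: [0.5935, 0.0625, 0.1134]
force: [-0.5, 1.0, -0.9]
finger_force: 64.8
shift [ 2.4 -0.3  0.4] turn [ 0. -0. -0.] | pos [0.5935 0.0625 0.1134] rpy [ 3.142 -0.     1.873] holderxy -89.4 0.1 F [-0.5  1.  -0.9] q [ 0.14  0.78 -0.5   1.78  0.53  0.72 -0.35] w 0.0576 ff 64.8 t 25.55
```

```bash
J="python3 -m jog"
$J '[[[1.5,0,0,0,0,0,0.6],[0,0,0,0,0,0,0.6]]]'|grep -E 'pos|force:'
$J '[[[1.5,0,0,0,0,0,0.6],[0,0,0,0,0,0,0.6]]]'|grep -E 'pos|force:'
$J '[[[1,0,0,0,0,0,0.6],[0,0,0,0,0,0,0.6]]]'|grep -E 'pos|force:'
python3 go.py H -87 0.4 0.113 1.873
```

```text
position: [0.5931, 0.0638, 0.1134]
force: [0.1, 0.2, -1.0]
finger_force: 64.8
position: [0.5927, 0.0647, 0.1134]
force: [1.1, -3.3, -1.1]
finger_force: 64.8
position: [0.5926, 0.0647, 0.1134]
force: [2.0, -8.7, -0.9]
finger_force: 64.8
shift [ 0.  -0.1  0.4] turn [-0.001  0.002 -0.001] | pos [0.5926 0.0647 0.1134] rpy [-3.141e+00  2.000e-03  1.872e+00] holderxy -87.0 0.3 F [ 2.  -8.7 -0.9] q [ 0.13  0.78 -0.5   1.79  0.54  0.72 -0.36] w 0.0575 ff 64.8 t 26.15
```

```bash
J="python3 -m jog"
$J '[[[0,0,0.7,0,0,0,0.6],[0.5,0,0.6,0,0,0,0.6],[0,0,0,0,0,0,0.6]]]'
$J '[[[0,0,0,0,0,0,0.75],[0,0,0,0,0,0,0.9],[0,0,0,0,0,0,0.9]]]'
python3 go.py H -87 0.4 0.113 1.873
python3 - <<'E'
from h import *
for c in('side','top'):
  p=pic(c)
  for n in('board','gold_end','plug_end','stop_face','bed_front'): print(n,[np.round(x['xyz'],4).tolist()+[round(x['conf'],2)] for x in bot.spot_point(n,p)[:1]])
  if c=='side':
    i=p['img'];u,v=map(int,proj(p,[.57,.12,.06]));
    y0,x0=max(0,v-60),u-80
    cv2.imwrite('pics/s6.png',cv2.resize(i[y0:y0+120,x0:x0+160],None,fx=5,fy=5)[:,:,::-1])
E
```

```text
clock: 26.45
position: [0.5926, 0.0648, 0.1123]
tool_rot: [-3.141, 0.002, 1.871]
force: [0.7, -11.0, 3.8]
grip_width: 0.0574
finger_force: 65.5
clock: 26.75
position: [0.5922, 0.067, 0.1122]
tool_rot: [3.141, -0.0, 1.873]
force: [-0.2, 0.8, -0.5]
grip_width: 0.0765
finger_force: 0.0
shift [-2.2 -0.4 -0.8] turn [ 0. -0.  0.] | pos [0.5922 0.067  0.1122] rpy [ 3.141 -0.     1.873] holderxy -84.8 -0.0 F [-0.2  0.8 -0.5] q [ 0.13  0.78 -0.5   1.79  0.54  0.71 -0.36] w 0.0765 ff 0.0 t 26.75
board [[0.5795, 0.1186, 0.0418, 0.77]]
gold_end [[0.553, 0.1936, 0.0456, 0.62]]
plug_end [[0.6045, 0.0424, 0.0487, 0.81]]
stop_face [[0.5481, 0.1946, 0.0407, 0.85]]
bed_front [[0.5822, 0.1027, 0.0382, 0.58]]
board [[0.5799, 0.1191, 0.0396, 0.53]]
gold_end [[0.5546, 0.1984, 0.0477, 0.71]]
plug_end []
stop_face [[0.5507, 0.194, 0.0396, 0.6]]
bed_front [[0.5777, 0.1042, 0.042, 0.75]]
```

View pics/s6.png

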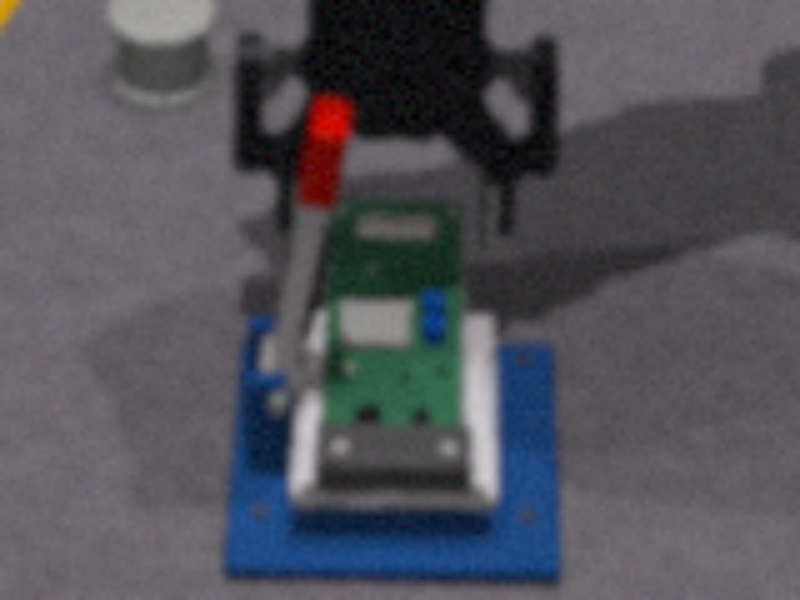

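The gold end is tucked under the lip (395,430) and the plug (395,225) hangs free. I'll back off and nudge the board home with shut fingers.

```bash
J="python3 -m jog"
$J '[[[-15,0,0,0,0,0,0.9],[-25,0,0,0,0,0,0.9],[-25,0,0,0,0,0,0.6],[0,0,0,0,0,0,0],[0,0,0,0,0,0,0]]]'
$J '[[[0,0,0,0,0,0,0],[0,0,0,0,0,0,0],[0,0,0,0,0,0,0]]]' |grep width
python3 go.py H -125 0 0.1135 1.873
```

```text
clock: 27.85
position: [0.6117, 0.0033, 0.112]
tool_rot: [-3.141, 0.0, 1.871]
force: [0.1, 0.3, 0.4]
grip_width: 0.0341
finger_force: 0.0
grip_width: 0.0002
shift [24.6  0.2 -1.3] turn [ 0.    -0.     0.001] | pos [0.6115 0.0051 0.1122] rpy [ 3.142 -0.     1.874] holderxy -149.6 0.3 F [ 0.2  0.7 -0.2] q [ 0.23  0.8  -0.5   1.74  0.54  0.74 -0.24] w 0.0002 ff 0.0 t 28.15
```

```bash
J="python3 -m jog"
$J '[[[11,0,-1,0,0,0,0],[10,0,0,0,0,0,0],[2,0,0,0,0,0,0],[0,0,0,0,0,0,0]]]'|grep -E 'pos|force:'
$J '[[[2,0,0,0,0,0,0],[0,0,0,0,0,0,0]]]'|grep -E 'pos|force:'
$J '[[[1.5,0,0,0,0,0,0],[0,0,0,0,0,0,0]]]'|grep -E 'pos|force:'
$J '[[[1.5,0,0,0,0,0,0],[0,0,0,0,0,0,0]]]'|grep -E 'pos|force:'
python3 go.py H -125 0 0.1135 1.873
```

```text
position: [0.6046, 0.0274, 0.1132]
force: [-0.4, -1.1, 0.6]
finger_force: 0.0
position: [0.6041, 0.0284, 0.1131]
force: [0.0, -0.1, -0.5]
finger_force: 0.0
position: [0.6036, 0.0298, 0.1131]
force: [-0.2, -1.1, 0.5]
finger_force: 0.0
position: [0.6032, 0.0314, 0.1131]
force: [-0.4, 0.4, -0.2]
finger_force: 0.0
shift [-3.   0.3 -0.4] turn [-0. -0. -0.] | pos [0.6032 0.0314 0.1131] rpy [-3.142 -0.     1.873] holderxy -122.0 0.3 F [-0.4  0.4 -0.2] q [ 0.19  0.79 -0.5   1.76  0.53  0.73 -0.29] w -0.0 ff 0.0 t 29.15
```

```bash
J="python3 -m jog"
$J '[[[1.5,0,0,0,0,0,0],[0,0,0,0,0,0,0]]]'|grep -E 'pos|force:'
$J '[[[1.5,0,0,0,0,0,0],[0,0,0,0,0,0,0]]]'|grep -E 'pos|force:'
$J '[[[1,0,0,0,0,0,0],[0,0,0,0,0,0,0]]]'|grep -E 'pos|force:'
python3 go.py H -125 0 0.1135 1.873
```

```text
position: [0.6028, 0.0323, 0.1131]
force: [0.6, -2.8, 0.1]
finger_force: 1.6
position: [0.6026, 0.0325, 0.1131]
force: [3.0, -8.0, -0.5]
finger_force: 4.8
position: [0.6025, 0.0326, 0.1131]
force: [4.0, -13.6, 0.6]
finger_force: 6.9
shift [-4.4  0.6 -0.4] turn [-0.     0.003 -0.002] | pos [0.6025 0.0326 0.1131] rpy [-3.141e+00  3.000e-03  1.871e+00] holderxy -120.6 0.5 F [  4.  -13.6   0.6] q [ 0.18  0.79 -0.5   1.77  0.54  0.73 -0.3 ] w 0.0 ff 6.9 t 29.75
```

Firm contact (14 N, no further travel), so the board is home. Back to the bar.

```bash
J="python3 -m jog"
$J '[[[-15,0,0,0,0,0,0],[-25,0,0,0,0,0,0],[0,0,-40,0,0,0,0.6],[0,0,-45,0,0,0.1,0.6],[0,0,-45,0,0,0.14,0.6]]]' 60 >/dev/null
$J '[[[0,0,-45,0,0,0.145,0.6],[0,0,-15,0,0,0.145,0.6],[0,0,0,0,0,0.145,0.6],[0,0,0,0,0,0.145,0.6],[0,0,0,0,0,0.145,0.6]]]' >/dev/null
$J '[[[0,0,0,0,0,0.145,0.6],[0,0,0,0,0,0.145,0.6],[0,0,0,0,0,0.145,0.6],[0,0,0,0,0,0.145,0.6],[0,0,0,0,0,0,0.6]]]'
python3 go.py W 0.6030 0.1644 0.295 0.303
```

```text
clock: 31.25
position: [0.614, -0.0033, 0.3031]
tool_rot: [-3.141, -0.0, 0.325]
force: [-0.8, 0.7, -0.7]
grip_width: 0.0513
finger_force: 0.0
shift [  43.2 -162.4    8.1] turn [-0.    -0.     0.022] | pos [ 0.614  -0.0033  0.3031] rpy [-3.141 -0.     0.325] holderxy -158.3 0.4 F [-0.8  0.7 -0.7] q [ 0.08  0.51 -0.25  1.62  0.14  1.02 -1.46] w 0.0513 ff 0.0 t 31.25
```

```bash
J="python3 -m jog"
$J '[[[11,-40,0,0,0,0.02,0.6],[11,-40,0,0,0,0,0.6],[10,-41,0,0,0,0,0.6],[8,-40,0,0,0,0,0.6],[0,0,0,0,0,0,0.6]]]' >/dev/null
$J '[[[0,0,0,0,0,0,0.6]]]' >/dev/null
python3 go.py W 0.6030 0.1644 0.230 0.303
python3 - <<'E'
from h import *
p=pic('side');print([np.round(x['xyz'],4).tolist()+[round(x['conf'],2)] for x in bot.spot_point('clamp_grip',p)[:2]])
E
```

```text
shift [ 1.1 -1.1 73. ] turn [-0.     0.     0.011] | pos [0.6023 0.1631 0.303 ] rpy [-3.141  0.     0.314] holderxy 3.7 -38.7 F [ 0.3 -1.5 -0.8] q [-0.18  0.53 -0.27  1.59  0.15  1.04 -1.75] w 0.0512 ff 0.0 t 31.85
[[0.5888, 0.1612, 0.1725, 0.78]]
```

```bash
python3 - <<'E'
from h import *
p=pic('side');r=bot.trace('clamp_grip',p)
i=p['img'].astype(int);m=(i[:,:,0]>110)&(i[:,:,1]<50)&(i[:,:,2]<50)
u,v=map(int,proj(p,[.6,.16,.17]));print(u,v)
mm=np.zeros_like(m);mm[v-40:v+40,u-40:u+40]=m[v-40:v+40,u-40:u+40]
ys,xs=np.nonzero(mm);print('red centroid',xs.mean(),ys.mean(),len(xs),xs.min(),xs.max(),ys.min(),ys.max())
c,s=np.cos(1.8735),np.sin(1.8735)
for th in(1.3,1.4,1.5):
    P=[]
    for a in(.098,.138):
      for b in(-.0075,.0075):
        for hx in(-.007,.017):
          y=-.048+a*np.cos(th)-b*np.sin(th);z=.057+a*np.sin(th)+b*np.cos(th)
          P.append(proj(p,[.5666+c*hx-s*y,.1478+s*hx+c*y,z]))
    P=np.array(P);print(th,P.mean(0).round(1),P.min(0).round(1),P.max(0).round(1))
E
```

```text
291 235<stdin>:6: RuntimeWarning: Mean of empty slice.
  ret = ret.dtype.type(ret / rcount)
Traceback (most recent call last):
ValueError: zero-size array to reduction operation minimum which has no identity
```

```bash
python3 - <<'E'
from h import *
p=pic('side')
i=p['img'].astype(int);m=(i[:,:,0]>40)&(i[:,:,1]*2.5<i[:,:,0])&(i[:,:,2]*2.5<i[:,:,0])
u,v=291,235
mm=np.zeros_like(m);mm[v-40:v+40,u-40:u+40]=m[v-40:v+40,u-40:u+40]
ys,xs=np.nonzero(mm);print('red',len(xs), xs.mean() if len(xs) else 0,ys.mean() if len(xs) else 0,np.percentile(xs,[2,98]) if len(xs) else 0,np.percentile(ys,[2,98]) if len(xs) else 0)
c,s=np.cos(1.8735),np.sin(1.8735)
for th in(1.3,1.4,1.5):
    P=[]
    for a in(.098,.138):
      for b in(-.0075,.0075):
        for hx in(-.007,.017):
          y=-.048+a*np.cos(th)-b*np.sin(th);z=.057+a*np.sin(th)+b*np.cos(th)
          P.append(proj(p,[.5666+c*hx-s*y,.1478+s*hx+c*y,z]))
    P=np.array(P);print(th,P.mean(0).round(1),P.min(0).round(1),P.max(0).round(1))
cv2.imwrite('pics/s7.png',cv2.resize(p['img'][v-70:v+80,u-100:u+100],None,fx=4,fy=4)[:,:,::-1])
E
```

```text
red 123 295.4552845528455 235.2520325203252 [292. 299.] [226. 245.]
1.3 [301.3 236. ] [294.7 223.8] [307.8 248.2]
1.4 [295.4 234.9] [289.8 222.8] [301.  247.1]
1.5 [289.4 234.3] [284.7 222.3] [294.  246.3]
```

View pics/s7.png

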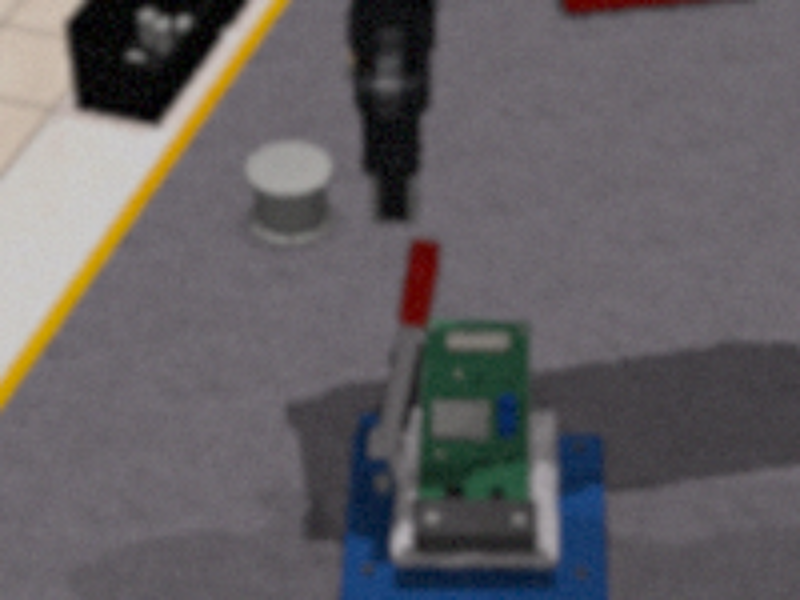

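The bar leans at about 1.4 rad: the grip centre (420,280) is right of the fingers (392,210), so I'll shift about 11 mm before descending.

```bash
J="python3 -m jog"
$J '[[[-11,-2,10,0,0,0.011,0.6],[0,0,30,0,0,0,0.6],[0,0,30,0,0,0,0.6],[0,0,6,0,0,0,0.6],[0,0,0,0,0,0,0.1]]]' 50
$J '[[[0,0,0,0,0,0,0.1],[0,0,0,0,0,0,0.1],[0,0,0,0,0,0,0.1]]]'
python3 go.py H 5 -28 0.227 0.303
```

```text
clock: 32.6
position: [0.5913, 0.1605, 0.2268]
tool_rot: [-3.142, 0.001, 0.297]
force: [0.6, 0.2, 0.5]
grip_width: 0.038
finger_force: 0.0
clock: 32.9
position: [0.592, 0.1607, 0.2285]
tool_rot: [3.141, -0.002, 0.296]
force: [0.3, -3.2, 8.6]
grip_width: 0.0236
finger_force: 50.5
shift [-0.1 -0.3  1.5] turn [ 0.    -0.002 -0.007] | pos [0.592  0.1607 0.2285] rpy [ 3.141e+00 -2.000e-03  2.960e-01] holderxy 4.7 -28.1 F [ 0.3 -3.2  8.6] q [-0.19  0.6  -0.25  1.69  0.18  0.87 -1.79] w 0.0236 ff 50.5 t 32.9
```

```bash
J="python3 -m jog"
$J '[[[-8,0,2,0,0,0,0.1],[-9,0,3,0,0,0,0.1],[-16.5,0,7,0,0,0,0.1],[-15,0,9,0,0,0,0.1],[-14,0,11.5,0,0,0,0.1]]]'
$J '[[[-12,0,13.5,0,0,0,0.1],[-10,0,15,0,0,0,0.1],[-7,0,16,0,0,0,0.1],[0,0,0,0,0,0,0.1]]]'
python3 go.py H 5 70 0.111 0.303
```

```text
clock: 33.4
position: [0.5324, 0.1426, 0.1962]
tool_rot: [3.141, -0.004, 0.296]
force: [6.4, -1.4, 3.1]
grip_width: 0.0234
finger_force: 50.4
clock: 33.8
position: [0.5036, 0.1339, 0.1497]
tool_rot: [3.141, 0.0, 0.297]
force: [-0.3, -3.1, 0.2]
grip_width: 0.0233
finger_force: 49.2
shift [-5.7  0.8 38.7] turn [ 0.     0.    -0.006] | pos [0.5036 0.1339 0.1497] rpy [3.141 0.    0.297] holderxy 5.8 64.3 F [-0.3 -3.1  0.2] q [-0.2   0.59 -0.23  1.98  0.23  0.59 -1.86] w 0.0233 ff 49.2 t 33.8
```

```bash
J="python3 -m jog"
$J '[[[-4,0,16,0,0,0,0.1],[-1.5,0,11,0,0,0,0.1],[-0.5,0,6,0,0,0,0.1],[0,0,0,0,0,0,0.1]]]'
$J '[[[0,0,3,0,0,0,0.1],[0,0,0,0,0,0,0.1]]]'|grep -E 'pos|force:'
$J '[[[0,0,2,0,0,0,0.1],[0,0,0,0,0,0,0.1]]]'|grep -E 'pos|force:'
python3 go.py H 5 70 0.111 0.303
```

```text
clock: 34.2
position: [0.4981, 0.1322, 0.1173]
tool_rot: [3.141, 0.001, 0.297]
force: [-4.3, -4.0, 1.8]
grip_width: 0.0235
finger_force: 48.8
position: [0.498, 0.1322, 0.1147]
force: [-5.4, -3.7, 2.1]
finger_force: 48.9
position: [0.498, 0.1322, 0.1128]
force: [-5.5, -4.2, 2.3]
finger_force: 48.9
shift [0.1 0.8 1.8] turn [ 0.001  0.001 -0.007] | pos [0.498  0.1322 0.1128] rpy [3.141e+00 1.000e-03 2.960e-01] holderxy 5.8 70.1 F [-5.5 -4.2  2.3] q [-0.22  0.65 -0.2   2.01  0.26  0.5  -1.89] w 0.0235 ff 48.9 t 34.6
```

```bash
J="python3 -m jog"
$J '[[[0,0,2,0,0,0,0.1],[0,0,0,0,0,0,0.1]]]'|grep -E 'pos|force:'
$J '[[[0,0,2,0,0,0,0.1],[0,0,0,0,0,0,0.1]]]'|grep -E 'pos|force:'
$J '[[[0,0,2,0,0,0,0.1],[0,0,0,0,0,0,0.1]]]'|grep -E 'pos|force:'
$J '[[[0,0,1,0,0,0,0.1],[0,0,0,0,0,0,0.1]]]'|grep -E 'pos|force:'
python3 go.py H 5 70 0.111 0.303
```

```text
position: [0.4981, 0.1322, 0.1108]
force: [-6.4, -4.7, 2.1]
finger_force: 48.9
position: [0.4981, 0.1322, 0.1089]
force: [-4.9, -4.8, 2.6]
finger_force: 48.9
position: [0.4982, 0.1322, 0.1068]
force: [-4.2, -4.6, 2.3]
finger_force: 49.0
position: [0.4982, 0.1322, 0.106]
force: [-4.5, -3.8, 3.0]
finger_force: 49.0
shift [-0.1  0.8 -5. ] turn [ 0.001  0.001 -0.006] | pos [0.4982 0.1322 0.106 ] rpy [3.141e+00 1.000e-03 2.970e-01] holderxy 5.8 69.9 F [-4.5 -3.8  3. ] q [-0.23  0.66 -0.2   2.01  0.26  0.49 -1.89] w 0.0233 ff 49.0 t 35.4
```

```bash
J="python3 -m jog"
$J '[[[0,0,2,0,0,0,0.1],[0,0,0,0,0,0,0.1]]]'|grep -E 'pos|force:'
$J '[[[0,0,2,0,0,0,0.1],[0,0,0,0,0,0,0.1]]]'|grep -E 'pos|force:'
python3 - <<'E'
from h import *
p=pic('side')
c,s=np.cos(1.8735),np.sin(1.8735)
for th in(0,.05,.1):
  P=np.array([proj(p,[.5666+c*hx-s*y,.1478+s*hx+c*y,z]) for a in(.098,.138) for b in(-.0075,.0075) for hx in(-.007,.017) for y,z in[(-.048+a*np.cos(th)-b*np.sin(th),.057+a*np.sin(th)+b*np.cos(th))]])
  print(th,P.min(0).round(1),P.max(0).round(1))
u,v=map(int,proj(p,[.52,.14,.06]));print(u-80,v-60)
cv2.imwrite('pics/s8.png',cv2.resize(p['img'][v-60:v+60,u-80:u+80],None,fx=5,fy=5)[:,:,::-1])
E
```

```text
position: [0.4983, 0.1323, 0.1039]
force: [-3.9, -3.9, 2.0]
finger_force: 49.1
position: [0.4985, 0.1323, 0.1027]
force: [-7.7, -5.1, 20.4]
finger_force: 51.8
0 [332.8 271. ] [352.6 284.4]
0.05 [332.9 268.8] [352.6 282.5]
0.1 [332.6 266.5] [352.6 280.8]
251 216
```

View pics/s8.png

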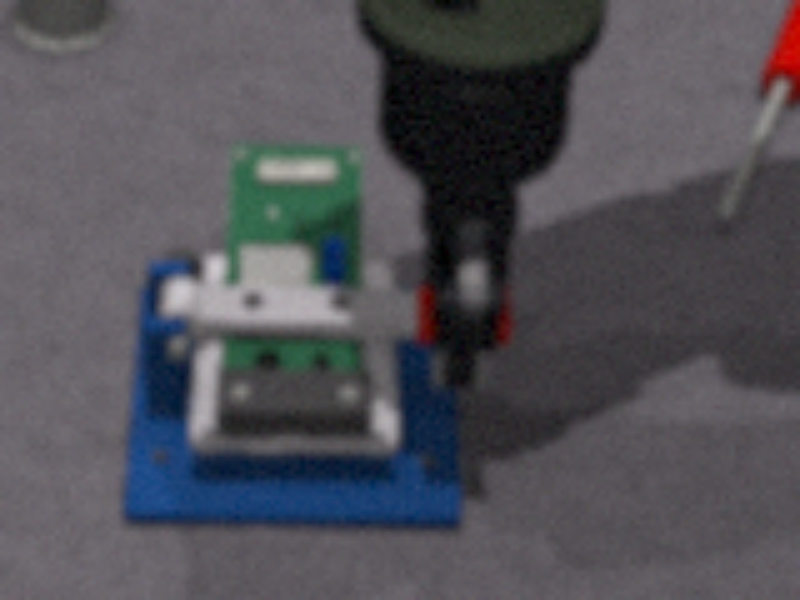

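The bar lies flat across the board (red grip at y≈285–345, as predicted for angle 0), pressed with 20 N. One last press, then release.

```bash
J="python3 -m jog"
$J '[[[0,0,0.7,0,0,0,0.1],[0,0,0,0,0,0,0.1],[0,0,0,0,0,0,0.1]]]'|grep -E 'pos|force:'
$J '[[[0,0,-1,0,0,0,0.1],[0,0,0,0,0,0,0.3],[0,0,0,0,0,0,0.6],[0,0,0,0,0,0,0.6],[0,0,0,0,0,0,0.6]]]'
$J '[[[0,0,-20,0,0,0,0.6],[0,0,-40,0,0,0,0.6],[0,0,-40,0,0,0,0.6],[0,0,-40,0,0,0,0.6],[0,0,0,0,0,0,0.6]]]'
python3 - <<'E'
from h import *
p=pic('side')
for n in('gold_end','plug_end','board','clamp_grip'): print(n,[np.round(x['xyz'],4).tolist()+[round(x['conf'],2)] for x in bot.spot_point(n,p)[:1]])
u,v=map(int,proj(p,[.54,.14,.06]))
cv2.imwrite('pics/s9.png',cv2.resize(p['img'][v-60:v+60,u-80:u+80],None,fx=5,fy=5)[:,:,::-1])
E
```

```text
position: [0.4985, 0.1323, 0.1025]
force: [-12.4, -5.5, 34.4]
finger_force: 53.6
clock: 36.65
position: [0.4983, 0.1326, 0.1015]
tool_rot: [-3.141, -0.0, 0.297]
force: [-0.6, 0.1, -0.2]
grip_width: 0.0509
finger_force: 0.0
clock: 37.15
position: [0.4997, 0.133, 0.246]
tool_rot: [-3.142, -0.007, 0.296]
force: [0.3, -0.2, -0.3]
grip_width: 0.0513
finger_force: 0.0
gold_end [[0.5534, 0.1946, 0.043, 0.59]]
plug_end [[0.6002, 0.0456, 0.0459, 0.94]]
board [[0.5818, 0.1196, 0.0425, 0.94]]
clamp_grip [[0.4929, 0.1285, 0.0553, 0.8]]
```

View pics/s9.png

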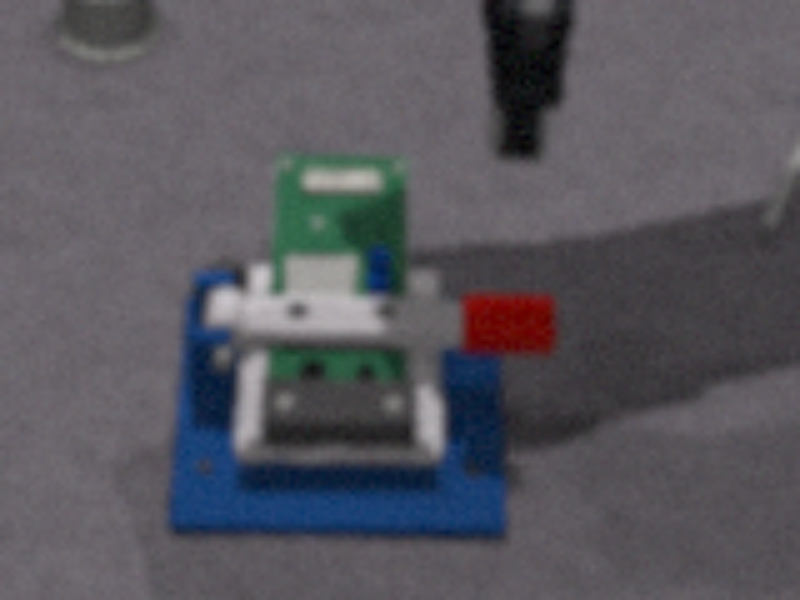

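The bar is down level across the board (grip at 510,325), the gold end is under the stop (340,400), and the plug end (340,180) is free. The robot is clear, so I'm handing in.

```bash
python3 -c "
from workcell import bot
print(bot.job_done())"
```

```text
the job is handed in; nothing more can be done
None
```

The board is turned end for end: its gold end sits against the stop under the lip, the clamp bar is pressed down on it with about 34 N at the grip, and the white plug end hangs free. I handed the job in at about 37 s with the robot clear; no verdict came back.

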